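# Glide the specimen wheel under the microscope and index it to the third click

### The arm

A 6-joint arm with a two-finger parallel gripper is mounted at the origin on the work surface. World frame = base frame: x ahead of the robot, y to its left, z up, the work surface at z = 0. Lengths are in m, angles in rad, forces in N, time in s.
With the tool pointing down it reaches from about 0.35 to 0.85 m from the base axis. Payload 8.1 kg.
Tool frame: the origin (TCP) lies on the centre line of the jaws, within the pads' length; the fingertips stand 17 mm ahead of it and the grasp point (between the pads) lies 2 mm behind it (arm.tcp_to_tips is the distance from the TCP to the fingertips, in m); z points along the fingers, y is the line along which they close (so a half turn about z gives the same grasp; the last joint's range is limited). The gripper opens to 93 mm and grips with 3 to 60 N. Pads are 15 mm wide; open, the fingers measure 128 mm over their backs; the gripper's body (75 mm by 188 mm) begins 65 mm behind the grasp point.
Start: joints at [-1.198, 0.13, 1.488, -0, 1.523, -0.085], TCP at [0.265, -0.538, 0.236] pointing down, gripper open.
Joint ranges: [-2.96, 2.96], [-0.89, 2.26], [0.02, 2.5], [-1.34, 4.48], [0, 2.73], [-2.66, 2.66]. Speed limits (rad/s): [2.39, 2.39, 2.79, 3.14, 3.14, 3.14].

### API

Orientations are given as a 3x3 rotation matrix whose columns are the frame's x, y, z axes.
In Python, from bench import monitor, cams, order, arm gives the robot as it stands. The module is installed in compiled form; this text tells all that it offers.
- The arm moves only by the tool play_rows, never from a script. Its argument "increments" is a list that holds one entry, the list of rows, each a list of 7 numbers: the shift along the world's x, y, z in mm, then the turn, a rotation vector about the world's x, y, z in degrees, then the opening, from -1 (shut) to 1 (fully open), so that 0 is half open. In form: [[[tx, ty, tz, wx, wy, wz, gripper], ...]]. A call has 1 to 8 rows; each row shifts and turns the commanded pose from where the row before left it; what a row does not reach is not made up. A row lasts 1/12 s, in which the tool goes at most 41.7 mm and 7.16 degrees, less where a joint would pass 70% of its speed; a pose out of reach is approached as far as the arm can. A call is refused whole if a number of a shift passes 41.7 or a number of a turn 7.16, either way. A call with a gripper value outside its range is refused whole. The fingers move at their own pace and stop on an object; "force" is the grip in N (left out, the last holds). Time passes only in rows, so rows that do not move let the fingers close. It gives the time, the measured TCP pose, the force, the opening and the grip force at its end, in the units of the state.
- monitor.state(): the state, without advancing time (a new reading comes with each control period).
- cams.read_camera(name): name is "scene" or "top" or "wrist"; returns (picture, depth): 384x512x3 uint8, red, green, blue; 384x512 float32, m along the optical axis (not along the pixel's ray), 0 where there is no reading.
- cams.calibration(name): a dict with "intrinsics" (3x3 intrinsics, pixels), "R" (3x3) and "t" (3): a world point X has camera coordinates R X + t. Camera axes: x right, y down, z forward; pixel columns grow to the right and rows downward; lengths in m; the calibration is good to about 2 mm. The wrist camera is an equidistant fisheye: a pixel r from the principal point sees the ray r / f radians off the axis. A picture is of the moment at which its call begins: read the wrist's pose just before it. calibration takes no time and is no camera call; for the wrist camera it gives the pose at the moment of the call.
- order.hand_in(): hands the job in; it is judged then, once.
The state is a dict: "time": time; "q": joint angles; "qd": joint speeds; "joint_efforts": joint torques, N m; "position": TCP position; "eef_rot": TCP orientation; "ft_force": force on the tool from outside, world axes, zero at the start; "moment": the same for the moment, N m; "finger_gap": finger opening in m; "finger_force": force on a finger pad.
Only numpy, scipy, OpenCV 4.12 (cv2) and the standard library are available. Lean on these libraries where they do the work, as an engineer would, in place of code of your own. Each camera call takes 0.05 s, during which the arm holds its last target. There are 200 camera calls.

### The job

Take the index knob of the microscope's gliding stage, push the stage in under the lens until it is fully home against its stop, then turn the knob clockwise (seen from above) to the third click, without running on to the fourth. Finish still gripping the knob: hold the stage home and the knob at the third click, because the stage springs back out when it is let go and the picture is taken while you hold. Leave the dish, jar, slide box and mug where they are.

Things in the scene. Friction and masses are not known exactly. Their poses are not given: they have to be found in the camera images.
- scope: white stereo microscope fixed to the bench, 430 mm tall, a gliding stage across its foot. Origin on the bench straight below the lens; x axis from eyepieces to column, y axis along the stage's guide towards the index knob, z up. Foot 200 mm wide (y), 290 deep (x). Head with side knobs reaches 68 mm to either side (y) of the lens axis, eyepieces 140 mm to -x, column 150 mm to +x
- lens (a point): centre of the objective's lower rim, 182 mm above the bench (axes as the scope). The stage below it: an aluminium guide plate 124 mm wide with two dark gibs, from y = -50 to +240 mm of the scope, top of the gibs 76 mm above the bench; the wheel on the carriage passes under the lens
- knob_grip (a point): grip point of the black index knob, on its upright turning axis, 109 mm above the bench. Bar grip 42 mm long, 14 thick, from 88 to 118 mm above the bench, on a round skirt of 46 mm diameter. The bar lies along this point's x axis (white pointer line towards +x), z up; pinch it from above across its thickness (y axis). On the scope's y axis: y = 295 mm with the stage out, 225 mm home
- carriage (a joint): travel in m of the stage carriage (aluminium, with the knob and a 100 mm black specimen wheel) along the scope's -y axis: 0 = out, 0.070 = fully home against its stop, the wheel's edge under the lens. A spring pushes it back out (3 N at 0, 5 N at 0.070; friction 0.6 N). Starts out
- index_knob (a joint): turn of the knob in rad, growing clockwise seen from above: 0 = home (pointer at the red mark on the steel index plate), a click every 22.5 degrees (0.393): third click 1.178, fourth 1.571, on to the 14th. Starts at home, against a stop. Each click is a stable detent that draws the knob in from half a click either side; the hump between takes 0.1 N m. Belted 1:1 to the wheel
- petri_dish: closed clear Petri dish, 92 mm diameter, 17 mm high, loose on the bench, origin at the centre of its underside; leave alone
- specimen_jar: specimen jar with green cap, 48 mm diameter, 65 mm high, loose, origin at the centre of its underside; leave alone
- slide_box: blue slide box 85 x 170 x 34 mm (x, y, z), loose, origin at the centre of its underside; leave alone
- mug: white mug, 80 mm diameter, 92 mm high, handle towards its +y, loose, origin at the centre of its underside; leave alone

How it is judged:
By the outcome, as a careful person would: the job done as asked, in the order asked, and still so for the second after the job is handed in, while the arm keeps its last pose, push and grip.
It also fails if it takes over 48 s, if anything falls off the work surface, if the arm or the gripper's body presses on something with over 40 N, if the wrist force passes 120 N, or if a joint passes its speed limit or range.

## Working session

There is one attempt and no reset: what is moved stays moved. The work goes in short steps, Python scripts to look and compute and a tool call to move; the robot and the scene stay as the last step left them, time stands still between calls to the robot, and variables do not carry over. Pictures are saved under pics/ and viewed, at most 10 in all, crops included, and the job is handed in when it is done.

Besides the shell and the picture viewer there is one more tool, called after "Emit:" by a JSON object that holds its "method" and its "body". play_rows: Moves the arm, as the interface text tells. Its arguments: {"type":"object","properties":{"increments":{"type":"array","items":{"type":"array","items":{"type":"array","items":{"type":"number"}}}},"force":{"type":"number"}},"required":["increments"]}

```bash
mkdir -p pics; python3 - <<'E'
from bench import monitor,cams
import cv2,numpy as np
s=monitor.state();print(s['time'],s['position'],s['eef_rot'],s['finger_gap'])
for n in("scene","top"):
    p,d=cams.read_camera(n);cv2.imwrite(f"pics/{n}.png",p[:,:,::-1]);np.save(f"pics/{n}.npy",d)
    c=cams.calibration(n);print(n,c)
E
```

```text
0.0 [ 0.26502928 -0.53769963  0.23457015] [[ 8.97020437e-01  4.41988570e-01 -6.62467260e-04]
 [ 4.41989031e-01 -8.97018757e-01  1.74516184e-03]
 [ 1.77096026e-04 -1.85824910e-03 -9.99998258e-01]] 0.09273268520988083
scene {'intrinsics': array([[380.04999718,   0.        , 256.6714141 ],
       [  0.        , 380.04999718, 182.57258217],
       [  0.        ,   0.        ,   1.        ]]), 'R': array([[-0.84312198,  0.53771894, -0.00191445],
       [ 0.35730674,  0.55757508, -0.74929428],
       [-0.40184228, -0.63243053, -0.66223441]]), 't': array([ 0.43768205, -0.08061696,  1.24338278])}
top {'intrinsics': array([[386.69953557,   0.        , 255.45114517],
       [  0.        , 386.69953557, 192.06232417],
       [  0.        ,   0.        ,   1.        ]]), 'R': array([[-0.00850097, -0.99995946,  0.00296939],
       [-0.99474614,  0.00815362, -0.10204718],
       [ 0.10201883, -0.00382129, -0.99477513]]), 't': array([0.02726652, 0.56338338, 1.21843489])}
```

View pics/scene.png

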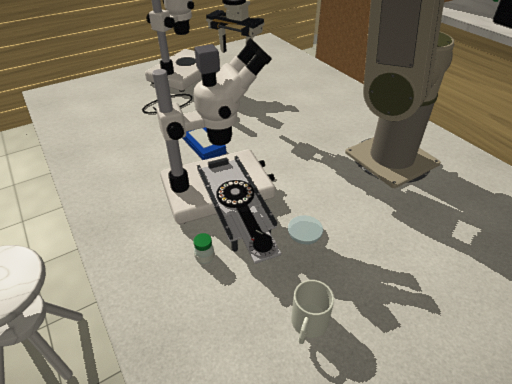

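View pics/top.png

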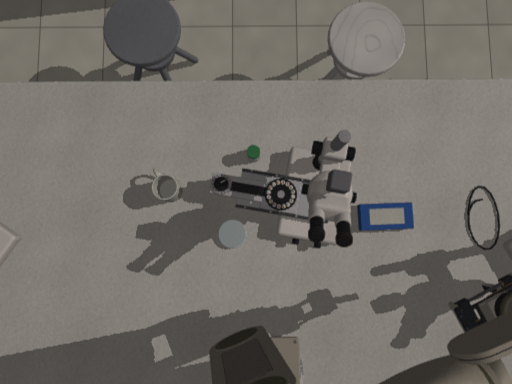

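The scene view shows the knob at about (262,242) and the wheel at (235,193). The top view shows the knob at (221,183), the wheel at (281,194), the jar at (253,152), the dish at (232,234) and the mug at (165,187).

```bash
cat > h.py <<'E'
from bench import monitor,cams
import numpy as np,cv2
def ray(n,u,v,z):
    c=cams.calibration(n);R,t=c["R"],c["t"];o=-R.T@t
    d=R.T@np.linalg.inv(c["intrinsics"])@np.array([u,v,1.]);return o+d*(z-o[2])/d[2]
def depthpt(n,D,u,v):
    c=cams.calibration(n);return c["R"].T@(np.linalg.inv(c["intrinsics"])@np.array([u,v,1.])*D[int(v),int(u)]-c["t"])
E
python3 - <<'E'
from h import *
D=np.load("pics/top.npy");S=np.load("pics/scene.npy")
for n,d,l in(("top",D,[(221,183),(281,194),(253,152),(232,234),(165,187),(250,188)]),("scene",S,[(262,242),(235,193)])):
    for u,v in l: print(n,u,v,depthpt(n,d,u,v).round(3))
a=cv2.imread("pics/top.png")[150:230,195:325];cv2.imwrite("pics/c1.png",cv2.resize(a,None,fx=6,fy=6,interpolation=cv2.INTER_CUBIC))
E
```

```text
top 221 183 [0.582 0.126 0.119]
top 281 194 [ 0.55  -0.055  0.093]
top 253 152 [0.687 0.029 0.065]
top 232 234 [0.43  0.099 0.015]
top 165 187 [ 0.586  0.321 -0.   ]
top 250 188 [0.571 0.04  0.08 ]
scene 262 242 [0.593 0.139 0.102]
scene 235 193 [ 0.558 -0.044  0.09 ]
```

View pics/c1.png

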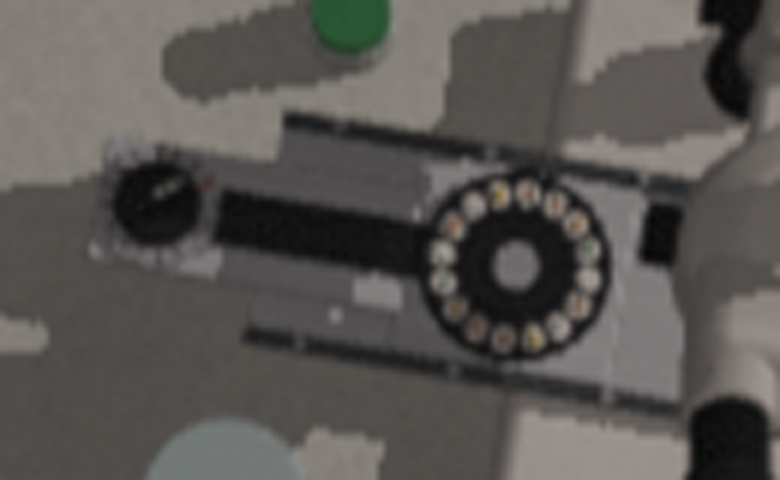

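The crop shows the knob centre near top pixel (221.2,183.8), with its pointer running towards the red mark at about 23° above image right. The gibs slope about 9.6° down to the right. I'll lift clear of the scope first and then cross over it.

Emit:
{"method": "play_rows", "body": {"increments": [[[0,0,39,0,0,0,1],[0,0,39,0,0,0,1],[0,0,39,0,0,0,1],[0,0,39,0,0,0,1],[0,0,39,0,0,0,1],[0,0,39,0,0,0,1],[0,0,39,0,0,0,1]]]}}

```text
time: 0.68
position: [0.265, -0.5377, 0.5101]
eef_rot: [[0.897, 0.442, -0.0], [0.442, -0.897, 0.001], [0.0, -0.001, -1.0]]
ft_force: [0.6, -1.1, 0.6]
finger_gap: 0.0932
finger_force: 0.0
```

Emit:
{"method": "play_rows", "body": {"increments": [[[17,36,0,0,0,4.8,1],[17,36,0,0,0,4.8,1],[17,36,0,0,0,4.8,1],[17,36,0,0,0,4.8,1],[17,36,0,0,0,4.8,1],[17,36,0,0,0,4.8,1],[17,36,0,0,0,4.8,1],[17,36,0,0,0,4.8,1]]]}}

```text
time: 1.35
position: [0.4015, -0.2484, 0.5083]
eef_rot: [[0.425, 0.905, -0.0], [0.905, -0.425, 0.0], [0.0, -0.0, -1.0]]
ft_force: [0.3, 0.1, -0.2]
finger_gap: 0.0931
finger_force: 0.0
```

Emit:
{"method": "play_rows", "body": {"increments": [[[17,36,0,0,0,4.8,1],[17,36,0,0,0,4.8,1],[17,36,0,0,0,4.8,1],[17,36,0,0,0,4.8,1],[17,36,0,0,0,4.8,1],[17,36,0,0,0,4.8,1],[17,36,0,0,0,4.8,1],[17,36,0,0,0,4.8,1]]]}}

```text
time: 2.02
position: [0.5376, 0.0399, 0.5083]
eef_rot: [[-0.23, 0.973, -0.0], [0.973, 0.23, -0.0], [0.0, -0.0, -1.0]]
ft_force: [0.6, -1.4, 0.1]
finger_gap: 0.0931
finger_force: 0.0
```

Emit:
{"method": "play_rows", "body": {"increments": [[[15,30,0,0,0,3.3,1],[15,30,0,0,0,3.3,1],[14,28,0,0,0,3.3,1],[0,0,-40,0,0,0,1],[0,0,-40,0,0,0,1],[0,0,-40,0,0,0,1],[0,0,-40,0,0,0,1],[0,0,-40,0,0,0,1]]]}}

```text
time: 2.68
position: [0.5807, 0.126, 0.3061]
eef_rot: [[-0.39, 0.921, -0.001], [0.921, 0.39, -0.0], [0.0, -0.001, -1.0]]
ft_force: [0.9, 0.8, -0.3]
finger_gap: 0.0929
finger_force: 0.0
```

Emit:
{"method": "play_rows", "body": {"increments": [[[0,0,-40,0,0,0,1],[0,0,-30,0,0,0,1],[0,0,0,0,0,0,1]]]}}

```text
time: 2.93
position: [0.5767, 0.1252, 0.2294]
eef_rot: [[-0.39, 0.921, -0.014], [0.921, 0.39, -0.002], [0.004, -0.013, -1.0]]
ft_force: [-0.4, -0.3, -1.0]
finger_gap: 0.0928
finger_force: 0.0
```

```bash
python3 - <<'E'
from h import *
s=monitor.state();print(s['time'],s['position'],s['eef_rot'])
c=cams.calibration("wrist");print(c)
p,d=cams.read_camera("wrist");np.save("pics/w1d.npy",d);np.savez("pics/w1c.npz",**c)
cv2.imwrite("pics/w1.png",p[:,:,::-1])
p,d=cams.read_camera("top");cv2.imwrite("pics/top2.png",p[:,:,::-1])
E
```

```text
2.9333 [0.5767067  0.12523935 0.22944041] [[-0.38964334  0.92086376 -0.01371158]
 [ 0.92095845  0.38965664 -0.00179802]
 [ 0.00368708 -0.01332838 -0.99990438]]
{'intrinsics': array([[297.31863964,   0.        , 256.90101562],
       [  0.        , 297.31863964, 193.75322951],
       [  0.        ,   0.        ,   1.        ]]), 'R': array([[ 0.92091084,  0.3895042 , -0.01448127],
       [ 0.37993646, -0.88875555,  0.25644075],
       [ 0.08701445, -0.24166103, -0.96645146]]), 't': array([-0.57641622, -0.13714203,  0.36467863])}
```

View pics/w1.png

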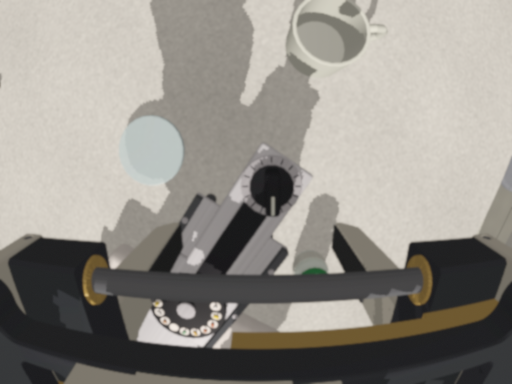

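The wrist view shows the knob at about (271,184), with its white pointer line near (273,205). I'll zoom in on it.

```bash
cat >> h.py <<'E'
def wray(c,u,v,z):
    K=c["intrinsics"];x=np.array([u-K[0,2],v-K[1,2]]);r=np.hypot(*x);th=r/K[0,0]
    d=c["R"].T@np.array([*(x/r*np.sin(th)),np.cos(th)]);o=-c["R"].T@c["t"];return o+d*(z-o[2])/d[2]
E
python3 - <<'E'
from h import *
c=dict(np.load("pics/w1c.npz"));D=np.load("pics/w1d.npy")
a=cv2.imread("pics/w1.png")[140:230,220:330];cv2.imwrite("pics/c2.png",cv2.resize(a,None,fx=7,fy=6.6,interpolation=cv2.INTER_CUBIC) if 0 else cv2.resize(a,None,fx=6,fy=6,interpolation=cv2.INTER_CUBIC))
o=-c["R"].T@c["t"];print(o)
def wp(u,v):
    e=wray(c,u,v,0)-o;f=c["R"][2]@e;return o+e*D[v,u]/f
# height map of pixels: those with z>0.108 = bar top
P=[]
for v in range(150,225):
    for u in range(235,310):
        q=wp(u,v)
        if .110<q[2]<.126: P.append((*q,u,v))
P=np.array(P);print(len(P),P.mean(0));
r=cv2.minAreaRect(P[:,:2].astype(np.float32)*1000);print(r,np.median(P[:,2]))
w,V=np.linalg.eigh(np.cov(P[:,:2].T));print(np.sqrt(w),V)
# gib direction from gibs via top camera
a=np.array([ray("top",195+285/6,150+118/6,.076),ray("top",195+640/6,150+180/6,.076),ray("top",195+245/6,150+335/6,.076),ray("top",195+660/6,150+400/6,.076)]);print(a)
for i in(0,2): e=a[i]-a[i+1];print(np.degrees(np.arctan2(e[1],e[0])))
E
```

```text
[0.55120089 0.19075941 0.37926577]
670 [5.87307690e-01 1.30914935e-01 1.17998658e-01 2.71985075e+02
 1.93511940e+02]
((587.8519897460938, 129.75848388671875), (13.150856971740723, 42.437870025634766), 23.948305130004883) 0.11814979518266211
[0.00388357 0.01218062] [[-0.91665311 -0.39968372]
 [-0.39968372  0.91665311]]
[[ 0.62933585  0.0625622   0.076     ]
 [ 0.59532244 -0.1214705   0.076     ]
 [ 0.51646092  0.08373939  0.076     ]
 [ 0.48123151 -0.12939212  0.076     ]]
79.52860875801059
80.61420448498367
```

View pics/c2.png

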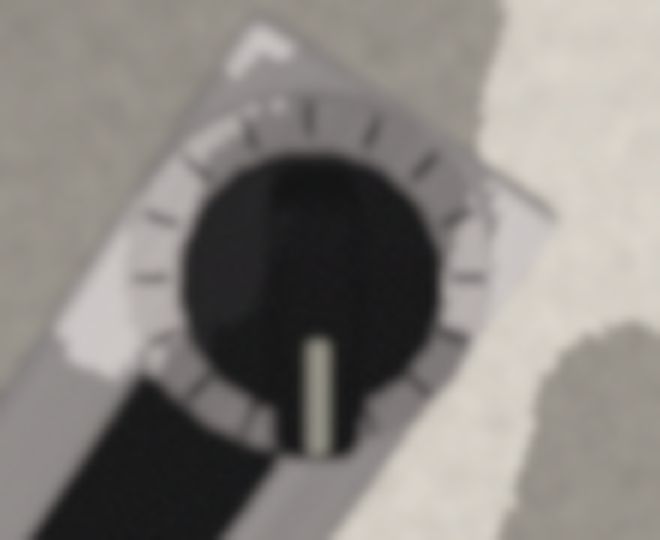

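Emit:
{"method": "play_rows", "body": {"increments": [[[5,2,-10,0,0,0.5,0],[5,2,-20,0,0,0,0],[0,0,-30,0,0,0,0],[0,0,0,0,0,0,0],[0,0,0,0,0,0,0]]]}}

```text
time: 3.45
position: [0.5913, 0.1298, 0.179]
eef_rot: [[-0.398, 0.917, -0.001], [0.917, 0.398, -0.0], [0.0, -0.001, -1.0]]
ft_force: [0.9, -0.6, -0.1]
finger_gap: 0.0643
finger_force: 0.0
```

Emit:
{"method": "play_rows", "body": {"increments": [[[-3,0,-20,0,0,0,0],[0,0,-20,0,0,0,0],[0,0,-16,0,0,0,0],[0,0,-10,0,0,0,0],[0,0,-5,0,0,0,0],[0,0,0,0,0,0,0],[0,0,0,0,0,0,0]]]}}

```text
time: 4.03
position: [0.5892, 0.1299, 0.1093]
eef_rot: [[-0.398, 0.918, 0.002], [0.918, 0.398, 0.0], [-0.001, 0.002, -1.0]]
ft_force: [-0.6, -0.3, -0.1]
finger_gap: 0.0467
finger_force: 0.0
```

Emit:
{"method": "play_rows", "body": {"increments": [[[0,0,0,0,0,0,-1],[0,0,0,0,0,0,-1],[0,0,0,0,0,0,-1],[0,0,0,0,0,0,-1],[0,0,0,0,0,0,-1],[0,0,0,0,0,0,-1],[0,0,0,0,0,0,-1],[0,0,0,0,0,0,-1]]], "force": 30}}

```text
time: 4.7
position: [0.5886, 0.1299, 0.1079]
eef_rot: [[-0.398, 0.918, 0.001], [0.918, 0.398, 0.0], [-0.0, 0.001, -1.0]]
ft_force: [1.9, 1.3, 0.2]
finger_gap: 0.0137
finger_force: 30.0
```

Emit:
{"method": "play_rows", "body": {"increments": [[[-1,-6,0,0,0,0,-1],[-1.7,-10,0,0,0,0,-1],[-1.7,-10,0,0,0,0,-1],[-1.7,-10,0,0,0,0,-1],[-1.7,-10,0,0,0,0,-1],[-1.7,-8,0,0,0,0,-1],[-1,-6,0,0,0,0,-1],[0,0,0,0,0,0,-1]]]}}

```text
time: 5.37
position: [0.5775, 0.069, 0.1079]
eef_rot: [[-0.397, 0.918, -0.0], [0.918, 0.397, 0.0], [0.0, -0.0, -1.0]]
ft_force: [0.1, 4.2, 2.7]
finger_gap: 0.0137
finger_force: 30.0
```

Emit:
{"method": "play_rows", "body": {"increments": [[[-0.7,-4,0,0,0,0,-1],[-0.4,-2,0,0,0,0,-1],[-0.2,-1,0,0,0,0,-1],[-0.2,-1,0,0,0,0,-1],[0,0,0,0,0,0,-1],[0,0,0,0,0,0,-1]]]}}

```text
time: 5.87
position: [0.5762, 0.0623, 0.1078]
eef_rot: [[-0.398, 0.917, 0.0], [0.917, 0.398, 0.001], [0.0, 0.0, -1.0]]
ft_force: [0.9, 4.9, 2.8]
finger_gap: 0.014
finger_force: 30.0
```

Emit:
{"method": "play_rows", "body": {"increments": [[[-0.2,-1,0,0,0,0,-1],[-0.2,-1,0,0,0,0,-1],[0,0,0,0,0,0,-1],[0,0,0,0,0,0,-1]]]}}

```text
time: 6.2
position: [0.576, 0.0608, 0.1078]
eef_rot: [[-0.398, 0.917, 0.0], [0.917, 0.398, 0.001], [0.001, 0.001, -1.0]]
ft_force: [1.3, 9.1, 2.0]
finger_gap: 0.0138
finger_force: 30.0
```

Emit:
{"method": "play_rows", "body": {"increments": [[[-0.2,-1,0,0,0,0,-1],[0,0,0,0,0,0,-1],[0,0,0,0,0,-4,-1],[0,0,0,0,0,-5,-1],[0,0,0,0,0,-5,-1],[0,0,0,0,0,-5,-1],[0,0,0,0,0,-3,-1],[0,0,0,0,0,0,-1]]]}}

```text
time: 6.87
position: [0.5756, 0.0607, 0.1078]
eef_rot: [[-0.022, 1.0, 0.0], [1.0, 0.022, 0.003], [0.003, 0.0, -1.0]]
ft_force: [0.3, 10.5, 2.7]
finger_gap: 0.0137
finger_force: 30.0
```

Emit:
{"method": "play_rows", "body": {"increments": [[[0,0,0,0,0,-4,-1],[0,0,0,0,0,-5,-1],[0,0,0,0,0,-5,-1],[0,0,0,0,0,-5,-1],[0,0,0,0,0,-3.5,-1],[0,0,0,0,0,0,-1]]]}}

```text
time: 7.37
position: [0.5753, 0.0607, 0.1078]
eef_rot: [[0.363, 0.932, -0.001], [0.932, -0.363, 0.003], [0.002, -0.001, -1.0]]
ft_force: [-1.5, 11.1, 4.0]
finger_gap: 0.0138
finger_force: 30.0
```

Emit:
{"method": "play_rows", "body": {"increments": [[[0,0,0,0,0,-4,-1],[0,0,0,0,0,-5,-1],[0,0,0,0,0,-5,-1],[0,0,0,0,0,-5,-1],[0,0,0,0,0,-4,-1],[0,0,0,0,0,0,-1],[0,0,0,0,0,0,-1],[0,0,0,0,0,0,-1]]]}}

```text
time: 8.03
position: [0.575, 0.0609, 0.1078]
eef_rot: [[0.695, 0.719, -0.001], [0.719, -0.695, 0.003], [0.001, -0.003, -1.0]]
ft_force: [-3.2, 12.6, 4.8]
finger_gap: 0.0138
finger_force: 30.0
```

```bash
python3 - <<'E'
from h import *
s=monitor.state();R=s['eef_rot'];print(s['time'],s['position'],np.degrees(np.arctan2(R[1][0],R[0][0])),s['ft_force'],s['moment'],s['finger_gap'])
p,d=cams.read_camera("wrist")
cv2.imwrite("pics/w2.png",cv2.resize(p[120:300,160:360,::-1],None,fx=3.3,fy=3.3,interpolation=cv2.INTER_CUBIC))
E
```

```text
8.0333 [0.57500083 0.0609399  0.10779286] 45.97715456872934 [-3.24532481 12.60699567  4.7515814 ] [2.1550005  0.60677991 0.02215824] 0.013766367693275633
```

View pics/w2.png

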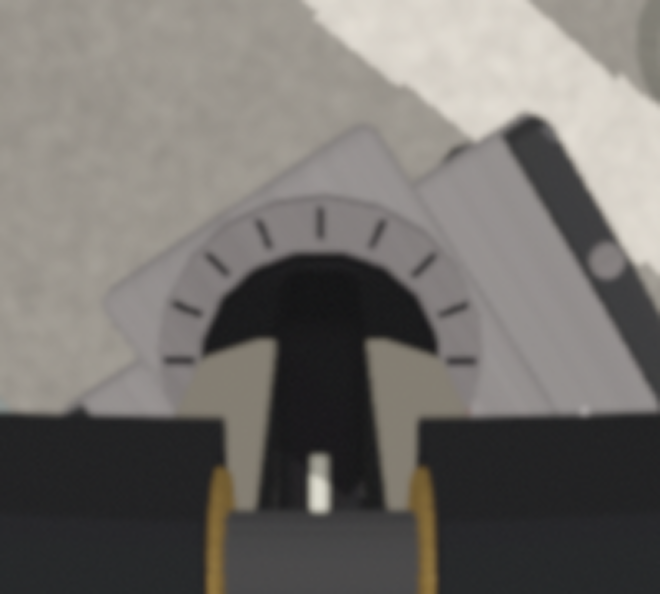

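The wrist crop shows the bar squarely between the pads and lined up with a plate tick at crop pixel (320,222). The tool has turned 67.5°, and the push of about 12 N, well above the 5 N spring, shows the stage is on its stop.

```bash
python3 -c "
from bench import order
print(order.hand_in())"
```

```text
the job is handed in; nothing more can be done
None
```

The job is handed in: the stage was pushed home against its stop first (about 70 mm of travel), then the knob was turned 67.5° clockwise to the third click, and the gripper is still holding both there.

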